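Get the lint trap out from the crowded laundry shelf

ROBOT

A 6-joint arm with a two-finger parallel gripper is mounted at the origin on the work surface. World frame = base frame: x ahead of the robot, y to its left, z up, the work surface at z = 0. Lengths are in m, angles in rad, forces in N, time in s.
With the tool pointing down it reaches from about 0.25 to 0.775 m from the base axis. Payload 4 kg.
Tool frame: the origin (TCP) lies at the very end of the fingers, on their centre line; the grasp point (between the pads) lies 19 mm behind it; z points along the fingers, y is the direction in which the jaws open and shut (so a half turn about z gives the same grasp; the last joint's range is limited). The gripper opens to 94 mm and grips with 3 to 60 N. Pads are 16 mm wide; open, the fingers measure 119 mm over their backs; the gripper's body (75 mm by 177 mm) begins 78 mm behind the grasp point.
Start: joints at [-1.358, 0.087, 1.371, -0, 1.684, -0.103], TCP at [0.171, -0.523, 0.206] pointing down, gripper open.
Joint ranges: [-3.1, 3.1], [-0.76, 2.03], [0.27, 2.55], [-1.08, 4.22], [0.17, 2.65], [-2.57, 2.57]. Speed limits (rad/s): [2.79, 2.79, 3.14, 3.14, 3.14, 3.14].

INTERFACE

Orientations are given as [roll, pitch, yaw] about the fixed x, y, z axes, in that order (R = Rz(yaw) Ry(pitch) Rx(roll)).
In Python, from bench import robot, snapshot, calibration gives the robot as it stands. The module is installed in compiled form; this text tells all that it offers.
- The arm moves only by the tool servo_tool, never from a script. Its argument "series" is text: rows parted by semicolons, each of 5 numbers parted by spaces: the closure, from -1 (fully open) to 1 (shut), then the shift along the tool's x, y, z in cm, then the turn about the tool's z in rad. A call has 1 to 20 rows; each row is the pose to reach, as a shift and turn from the pose commanded when the call began, along the tool's axes at that moment; what a row does not reach only later rows make up. A row lasts 1/12 s, in which the tool goes at most 41.7 mm and 7.16 degrees, less where a joint would pass 70% of its speed; a pose out of reach is approached as far as the arm can. A call with a gripper value outside its range is refused whole. The fingers move at their own pace and stop on an object; the grip force is fixed at half the most. Time passes only in rows, so rows that repeat a pose let the fingers close. It gives the time, the measured TCP pose, the force and the opening at its end, in the units of the state.
- robot.get_obs(): the state, without advancing time (a new reading comes with each control period).
- snapshot(name): name is "side" or "top" or "wrist"; returns (picture, depth): 400x640x3 uint8, red, green, blue; 400x640 float32, m along the optical axis (not along the pixel's ray), 0 where there is no reading.
- calibration(name): a dict with "fx", "fy", "cx", "cy" (pixels), "rvec" (rotation vector, rad) and "tvec" (3), from world to camera coordinates, as OpenCV has them; the wrist camera has in their place "tool_from_camera" (4x4, takes a point from camera to tool coordinates, whose origin is the TCP and whose axes are the flange's). Camera axes: x right, y down, z forward; pixel columns grow to the right and rows downward; lengths in m; the calibration is good to about 2 mm. A picture is of the moment at which its call begins: read the wrist's pose just before it. calibration takes no time and is no camera call.
- robot.close_job(): hands the job in, once; it reports no verdict.
The state is a dict: "time": time; "joint_positions": joint angles; "qvel": joint speeds; "joint_torque": joint torques, N m; "tool_pos": TCP position; "ee_rot": TCP orientation; "wrist_force": force on the tool from outside, world axes, zero at the start; "wrist_torque": the same for the moment, N m; "width": finger opening in m.
Only numpy, scipy, OpenCV 4.12 (cv2) and the standard library are available. Lean on these libraries where they do the work, as an engineer would, in place of code of your own. Each camera call takes 0.05 s, during which the arm holds its last target. There are 200 camera calls.

TASK

The lint trap stands hemmed in at the back of the white laundry shelf. First clear the detergent tub, the peg basket and the scoop onto the side tray, leaving the trap where it is; then, with all three standing on the tray, set the trap upright down in the round well of the washer's filter seat; only after that put the tub, the basket and the scoop back on the shelf, each at the spot where it stood. Keep everything upright, and leave the soap bar and the small tin alone.

Things in the scene. Friction and masses are not known exactly. Their poses are not given: they have to be found in the camera images.
- tub: Closed squat detergent tub, white, grey lid: round, 76 mm across, lid top 60 mm high, with a central round grey knob 28 mm across and 24 mm tall (top at 84 mm). Lift it by the knob. Origin: centre of the underside; z up. About 0.35 kg. On the shelf left of, right of or in front of the lint trap.
- peg_basket: Stainless wire basket of wooden clothes pegs, 76 mm along its x, 70 mm along y, walls 51 mm high. A rigid handle bar spans it along x: 76 mm long, 12 mm wide, 78 to 88 mm above the underside, free below (pegs under 52 mm). Lift it by the bar's middle, closing along its y. Origin: centre of underside. About 0.3 kg. On the shelf left of, right of or in front of the trap.
- scoop: Blue measuring scoop standing on its cup: 60 mm across the rim, 52 at the foot, 50 mm high, open. A level handle runs along its own -x: 14 mm wide, 42 to 50 mm above the underside, 28 to 93 mm from the cup's axis. Lift it by the handle, closing along its y. Origin: centre of the cup's underside. 0.06 kg. On the shelf left of, right of or in front of the trap, handle to the shelf's front.
- lint_trap: Round grey plastic lint trap, a drum 60 mm across (58 at the foot), 34 mm high, dark mesh face on top. Grip it across the drum. Origin: centre of the underside; z up. About 0.08 kg. At the back of the shelf in the middle; the neighbours stand so close that open fingers do not fit beside it until they are gone.
- shelf: Fixed white ABS shelf tray, 210 mm along its x (front to back, front at -x), 260 mm along its y, floor 8 mm thick, rim 4 mm thick and 20 mm high above the work surface. Origin: centre of the underside, on the work surface. Yaw up to 0.2 rad.
- side_tray: Fixed empty aluminium tray, left or right of the shelf, the side area for the cleared things: 320 mm along its x, 150 mm along its y, floor 4 mm thick, rim 4 mm thick and 12 mm high. Origin: centre of the underside, on the work surface. It has room for three things in a row along x about 95 mm apart.
- trap_seat: Fixed grey square filter seat of the washer, 120 x 120 mm, 20 mm high, with a central round well 76 mm across and 8 mm deep (well floor 12 mm above the work surface) for the lint trap; on the other side of the shelf from the side tray. Origin: centre of the underside.
- soap: Loose off-white soap bar, 34 x 60 x 20 mm, in the shelf's front left corner (+y side). Bystander. Origin: centre of the underside.
- tin: Loose small aluminium tin, 38 mm across, 18 mm high, in the shelf's front right corner. Bystander. Origin: centre of the underside.

How it is judged:
On the way, in this order (a step that is already met when the one before it is completed fails the run):
1. tub, basket and scoop all stand upright on the side tray, let go, the trap still at its place (x of tub in the frame of side_tray between -0.155 and 0.155 m and y of tub in the frame of side_tray between -0.07 and 0.07 m and z of tub in the frame of side_tray between -0.002 and 0.012 m and angle between each of tub, peg_basket, scoop's own z axis and vertical below 0.15 rad and linear speed of each of tub, peg_basket, scoop below 0.03 m/s and x of peg_basket in the frame of side_tray between -0.155 and 0.155 m and y of peg_basket in the frame of side_tray between -0.07 and 0.07 m and z of peg_basket in the frame of side_tray between -0.002 and 0.012 m and x of scoop in the frame of side_tray between -0.155 and 0.155 m and y of scoop in the frame of side_tray between -0.07 and 0.07 m and z of scoop in the frame of side_tray between -0.002 and 0.012 m and contact force between each of tub, peg_basket, scoop and the fingers below 0.2 N and distance of lint_trap from where it was at the start of the episode below 0.03 m), for 0.2 s.
2. the lint trap stands upright in the well of the seat, let go, while the three others are still on the side tray (x of tub in the frame of side_tray between -0.155 and 0.155 m and y of tub in the frame of side_tray between -0.07 and 0.07 m and z of tub in the frame of side_tray between -0.002 and 0.012 m and angle between each of tub, peg_basket, scoop's own z axis and vertical below 0.15 rad and linear speed of each of tub, peg_basket, scoop, lint_trap below 0.03 m/s and x of peg_basket in the frame of side_tray between -0.155 and 0.155 m and y of peg_basket in the frame of side_tray between -0.07 and 0.07 m and z of peg_basket in the frame of side_tray between -0.002 and 0.012 m and x of scoop in the frame of side_tray between -0.155 and 0.155 m and y of scoop in the frame of side_tray between -0.07 and 0.07 m and z of scoop in the frame of side_tray between -0.002 and 0.012 m and horizontal distance between lint_trap and trap_seat below 0.01 m and z of lint_trap in the frame of trap_seat between 0.009 and 0.0155 m and angle between lint_trap's own z axis and vertical below 0.1 rad and contact force between lint_trap and the fingers below 0.2 N), for 0.2 s.
At the end, for the whole second after the job is handed in: The lint trap is upright on the floor of the seat's well (within 10 mm of its centre); tub, basket and scoop each stand upright on the shelf within 15 mm of where they stood at the start, at rest (horizontal distance between lint_trap and trap_seat below 0.01 m and z of lint_trap in the frame of trap_seat between 0.009 and 0.0155 m and angle between each of lint_trap, tub, peg_basket, scoop's own z axis and vertical below 0.1 rad and linear speed of lint_trap below 0.03 m/s and distance of each of tub, peg_basket, scoop from where it was at the start of the episode below 0.015 m and linear speed of each of tub, peg_basket, scoop below 0.02 m/s and angular speed of each of tub, peg_basket, scoop below 0.2 rad/s); the robot touches nothing.
It fails at once if the soap bar is moved more than 30 mm (distance of soap from where it was at the start of the episode above 0.03 m).
It fails at once if the tin is moved more than 30 mm (distance of tin from where it was at the start of the episode above 0.03 m).
It fails at once if tub, basket, scoop or trap is tipped by more than 45 degrees (angle between any of tub, peg_basket, scoop, lint_trap's own z axis and vertical above 0.785 rad).
It also fails if it takes over 147 s, if anything falls off the work surface, if the arm or the gripper's body presses on something with over 40 N, if the wrist force passes 120 N, or if a joint passes its speed limit or range.

## Working session

There is one attempt and no reset: what is moved stays moved. The work goes in short steps, Python scripts to look and compute and a tool call to move; the robot and the scene stay as the last step left them, time stands still between calls to the robot, and variables do not carry over. Pictures are saved under pics/ and viewed, about 12 in all and at most 16, crops included, and the job is handed in when it is done.

Besides the shell and the picture viewer there is one more tool, called after "Emit:" by a JSON object that holds its "name" and its "arguments". servo_tool: Moves the arm, as the interface text tells. Its arguments: {"type":"object","properties":{"series":{"type":"string"}},"required":["series"]}

```bash
mkdir -p pics
cat > h.py <<'E'
import numpy as np, cv2
from bench import robot, snapshot, calibration
def cam(n):
    c=calibration(n); K=np.array([[c['fx'],0,c['cx']],[0,c['fy'],c['cy']],[0,0,1]])
    if 'rvec' in c:
        R=cv2.Rodrigues(np.array(c['rvec'],float))[0]; t=np.array(c['tvec'],float).ravel()
        return K,R.T,-R.T@t   # world_from_cam R, origin
    o=robot.get_obs(); r=o['ee_rot']
    from scipy.spatial.transform import Rotation as Ro
    Rt=Ro.from_euler('xyz',r).as_matrix(); T=np.array(c['tool_from_camera'])
    return K,Rt@T[:3,:3],Rt@T[:3,3]+np.array(o['tool_pos'])
def plane(n,uv,z,C=None):
    K,R,o=C or cam(n); uv=np.atleast_2d(uv).astype(float)
    d=(R@np.linalg.inv(K)@np.c_[uv,np.ones(len(uv))].T).T
    return o+d*((z-o[2])/d[:,2])[:,None]
def cloud(depth,C):
    K,R,o=C; v,u=np.mgrid[:400,:640]
    d=np.stack([(u-K[0,2])/K[0,0],(v-K[1,2])/K[1,1],np.ones(u.shape)],-1)*depth[...,None]
    return d@R.T+o
def save(name,im): cv2.imwrite('pics/'+name+'.png',im[...,::-1])
E
python3 - <<'E'
from h import *
o=robot.get_obs();print(o)
for n in('top','side'):
    C=cam(n);p,d=snapshot(n);save(n+'0',p);np.save(n+'0.npy',cloud(d,C));print(n,C[2],C[0][0],(d>0).mean())
print(calibration('wrist'))
E
```

```text
{'time': 0.0, 'joint_positions': array([-1.35809995e+00,  8.79614381e-02,  1.37223834e+00, -1.94671151e-05,
        1.68359872e+00, -1.03114486e-01]), 'qvel': array([ 0.00010979, -0.00061071, -0.00187412, -0.00124178, -0.00150574,
       -0.00020722]), 'joint_torque': array([-3.69357431e-04, -3.40181172e+01, -3.02425718e+01,  7.16905436e-02,
        3.29801522e-02, -1.62937281e-04]), 'tool_pos': array([ 0.17068859, -0.5222686 ,  0.20430874]), 'ee_rot': array([-3.13939653e+00, -2.07806552e-04,  3.15808461e-01]), 'wrist_force': array([ 0.0234119 , -0.33022035,  0.92894245]), 'wrist_torque': array([ 0.00673474, -0.02004482,  0.02867854]), 'width': 0.09401615404837763}
top [3.89352697e-01 3.76343946e-04 1.00347527e+00] [496.82230145   0.         321.84595147] 0.99619140625
side [ 0.4096437  -0.5410569   0.57099754] [376.66429386   0.         314.82768993] 0.995828125
{'fx': 312.79001095766847, 'fy': 312.79001095766847, 'cx': 318.49643212323525, 'cy': 199.40424068487314, 'tool_from_camera': array([[-3.90920561e-04, -9.62058787e-01, -2.72841964e-01,
         7.97129597e-02],
       [ 9.99999923e-01, -3.84581689e-04, -7.67123111e-05,
         3.48509790e-04],
       [-3.11282702e-05, -2.72841973e-01,  9.62058864e-01,
        -1.78803294e-01],
       [ 0.00000000e+00,  0.00000000e+00,  0.00000000e+00,
         1.00000000e+00]])}
```

View pics/top0.png

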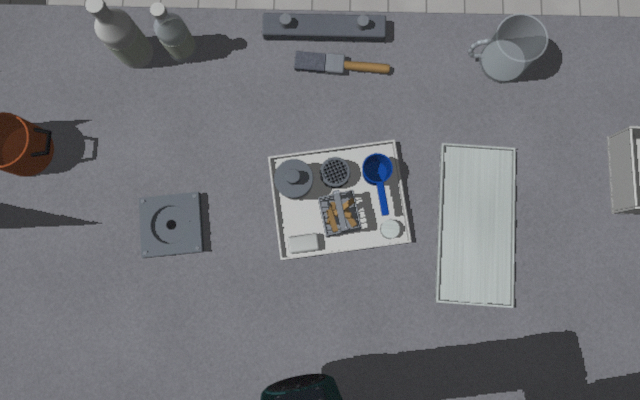

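View pics/side0.png

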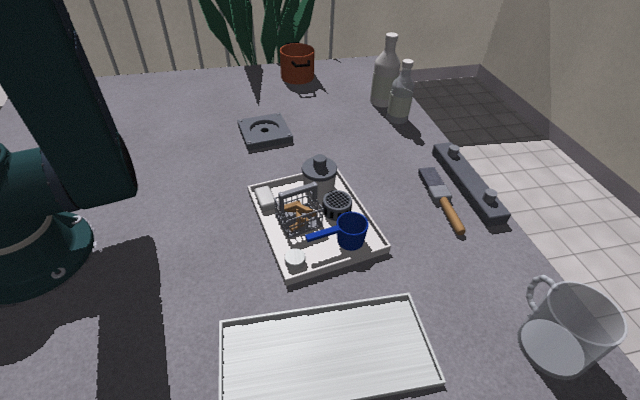

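The top view shows the tub at (295,178), trap at (335,172), scoop cup at (377,169) with its handle down to (384,213), and basket at (343,212). The tray is at (477,225), the seat at (171,225), the soap at (303,243) and the tin at (390,229).

Run:
```python
from h import *
im=cv2.imread('pics/top0.png'); P=np.load('top0.npy'); C=cam('top')
Z=P[...,2]; v,u=np.mgrid[:400,:640]
def box(a,b,c,d): return (u>=a)&(u<=b)&(v>=c)&(v<=d)
def circ(name,m,z):
    cs,_=cv2.findContours(m.astype(np.uint8),0,2); c=max(cs,key=cv2.contourArea)
    (x,y),r=cv2.minEnclosingCircle(c); M=cv2.moments(c)
    print(name,'circ',plane('top',[x,y],z,C)[0,:2].round(4),'cent',plane('top',[M['m10']/M['m00'],M['m01']/M['m00']],z,C)[0,:2].round(4),'r mm',r/496.8*(1.0035-z)*1000, len(c))
def rect(name,m,z):
    cs,_=cv2.findContours(m.astype(np.uint8),0,2); c=max(cs,key=cv2.contourArea)
    w=plane('top',c.reshape(-1,2),z,C)[:,:2].astype(np.float32); r=cv2.minAreaRect(w); print(name,r)
b=box(265,315,150,205)
circ('knob',b&(Z>.083),.092); circ('tublid',b&(Z>.06)&(Z<.083),.068)
t=box(319,351,154,190)&(Z>.036)&(Z<.055); circ('trap',t,.042)
hsv=cv2.cvtColor(im,cv2.COLOR_BGR2HSV); bl=(hsv[...,0]>105)&(hsv[...,0]<130)&(hsv[...,1]>150)&box(350,410,140,225)
circ('cup',bl&box(350,410,140,187)&(Z>.05),.058); rect('handle',bl&(v>188),.058)
bk=box(315,372,185,240)
rect('bar',bk&(Z>.088),.096); rect('basket',bk&(Z>.045),.059); print('bar n',(bk&(Z>.088)).sum(), 'cent',P[bk&(Z>.088)].mean(0))
rect('shelf',cv2.morphologyEx((box(255,420,130,265)&(Z>.015)).astype(np.uint8),3,np.ones((3,3))),.02)
rect('tray',box(425,530,130,315)&(Z>.006),.012)
rect('seat',box(125,215,180,270)&(Z>.01),.02)
w=box(150,193,205,245)&(Z<.0165)&(Z>.008); circ('well',w,.02)
rect('soap',box(285,322,230,255)&(Z>.022)&(hsv[...,2]>100),.028); 
circ('tin',box(376,404,215,240)&(Z>.02)&(hsv[...,1]<80),.026)
c=im[125:270,125:530]
cv2.imwrite('pics/crop.png',cv2.resize(im[135:265,260:420],None,fx=4.5,fy=4.5,interpolation=2))
```

```text
knob circ [0.5613 0.0682] cent [0.5615 0.0682] r mm 13.80712489191077 19
tublid circ [0.5616 0.0683] cent [0.5615 0.0683] r mm 36.98027195369948 66
trap circ [ 0.5815 -0.0106] cent [ 0.5817 -0.0109] r mm 29.193798911168376 43
cup circ [ 0.5827 -0.0933] cent [ 0.5829 -0.0998] r mm 32.883999355365304 83
handle ((0.5234858989715576, -0.10526018589735031), (0.049789100885391235, 0.011808991432189941), 10.508102416992188)
bar ((0.49910128116607666, -0.02058965340256691), (0.07614751905202866, 0.013717294670641422), 13.697441101074219)
basket ((0.5021424889564514, -0.020844515413045883), (0.08178357779979706, 0.0697532668709755), 13.458677291870117)
bar n 293 cent [ 0.49257332 -0.02020515  0.14860248]
shelf ((0.53047114610672, -0.019163712859153748), (0.21229256689548492, 0.2673831880092621), 9.376150131225586)
tray ((0.491757869720459, -0.2954975962638855), (0.15308435261249542, 0.3222838342189789), 87.24012756347656)
seat ((0.4709954857826233, 0.31299787759780884), (0.12053809314966202, 0.1228228509426117), 7.330575466156006)
well circ [0.4719 0.3142] cent [0.471  0.3136] r mm 38.85603218454861 73
soap ((0.4404301941394806, 0.047123778611421585), (0.03366739675402641, 0.0583711676299572), 9.705368995666504)
tin circ [ 0.4734 -0.1224] cent [ 0.4735 -0.1226] r mm 18.95662546157837 31
```

View pics/crop.png

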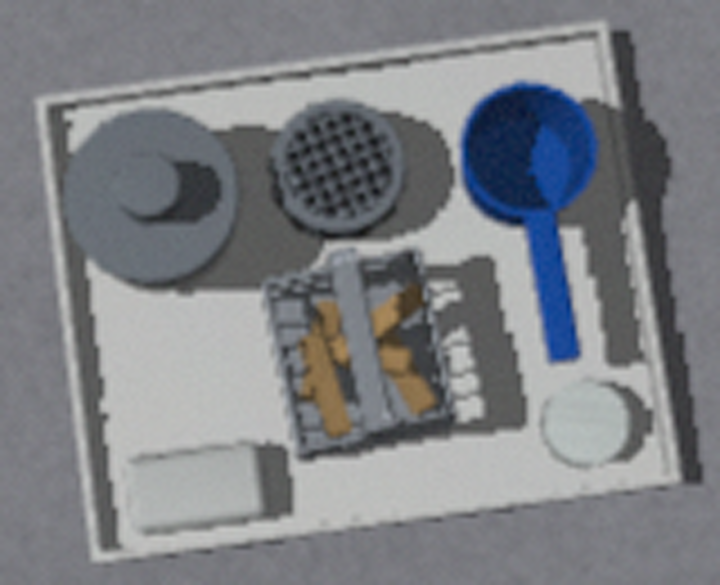

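```bash
cat >> h.py <<'E'
def go(x,y,z,yaw):
    "shift cm in tool axes and turn from the present pose"
    o=robot.get_obs(); p=np.array(o['tool_pos']); w=o['ee_rot'][2]; d=np.array([x,y,z])-p
    tx=np.array([np.cos(w),np.sin(w),0]); ty=np.array([np.sin(w),-np.cos(w),0])
    print('t %.1f'%o['time'],'at',p.round(4),'yaw %.3f'%w,'| shift cm',(100*np.array([d@tx,d@ty,-d[2]])).round(2),'turn %.3f'%((w-yaw+np.pi)%(2*np.pi)-np.pi),'w %.4f'%o['width'],'F',np.round(o['wrist_force'],1))
E
python3 - <<'E'
from h import *
C=cam('top')
c=lambda x,y:((x+.5)/4.5-.5+260,(y+.5)/4.5-.5+135)
print(plane('top',[c(529,151)],.058,C),plane('top',[c(345,250),c(377,425),c(361,337)],.096,C),plane('top',[c(540,215),c(565,360)],.058,C))
go(.498,-.0205,.20,.22)
E
```

```text
[[ 0.58791311 -0.09352637  0.058     ]] [[ 0.53641892 -0.01465986  0.096     ]
 [ 0.46481256 -0.02934649  0.096     ]
 [ 0.50059984 -0.02204397  0.096     ]] [[ 0.56002666 -0.09854389  0.058     ]
 [ 0.49777822 -0.10977733  0.058     ]]
t 0.1 at [ 0.1707 -0.5223  0.2045] yaw 0.316 | shift cm [ 46.7  -37.54   0.45] turn 0.096 w 0.0937 F [-0.1  0.6 -0.2]
```

Emit:
{"name": "servo_tool", "arguments": {"series": "-1 46.8 -37.5 0.5 0.1;-1 46.8 -37.5 0.5 0.1;-1 46.8 -37.5 0.5 0.1;-1 46.8 -37.5 0.5 0.1;-1 46.8 -37.5 0.5 0.1;-1 46.8 -37.5 0.5 0.1;-1 46.8 -37.5 0.5 0.1;-1 46.8 -37.5 0.5 0.1;-1 46.8 -37.5 0.5 0.1;-1 46.8 -37.5 0.5 0.1;-1 46.8 -37.5 0.5 0.1;-1 46.8 -37.5 0.5 0.1;-1 46.8 -37.5 0.5 0.1;-1 46.8 -37.5 0.5 0.1;-1 46.8 -37.5 0.5 0.1;-1 46.8 -37.5 0.5 0.1;-1 46.8 -37.5 0.5 0.1;-1 46.8 -37.5 0.5 0.1;-1 46.8 -37.5 0.5 0.1;-1 46.8 -37.5 0.5 0.1"}}

```text
time: 1.77
tool_pos: [0.4987, -0.0223, 0.2006]
ee_rot: [3.141, 0.0, 0.214]
wrist_force: [-0.6, 0.3, 0.1]
width: 0.094
```

Run:
```python
from h import *
go(.4995,-.021,.073,.21)
C=cam('wrist');p,d=snapshot('wrist');save('w1',p);P=cloud(d,C);np.save('w1.npy',P)
```

```text
t 1.8 at [ 0.4987 -0.0223  0.2006] yaw 0.214 | shift cm [ 0.11 -0.11 12.76] turn 0.004 w 0.0940 F [-0.6  0.3  0.1]
```

View pics/w1.png

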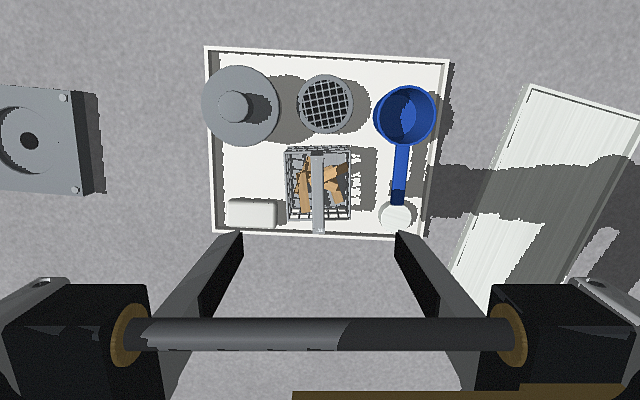

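The bar runs straight down the picture, from (317,150) to (319,232), midway between the fingers. The jaws are aligned with it.

Run:
```python
from h import *
C=cam('wrist')
a=plane('',[(317,150),(319.5,233)],.096,C);print(a,a.mean(0))
print(plane('',[(236,107),(325,104)],.092,C)[0],plane('',[(325,104)],.042,C),plane('',[(404,115),(400,190)],.058,C))
```

```text
[[ 0.54320647 -0.01151928  0.096     ]
 [ 0.46529731 -0.03076785  0.096     ]] [ 0.50425189 -0.02114357  0.096     ]
[0.56448715 0.06609658 0.092     ] [[ 0.5847458  -0.01079961  0.042     ]] [[ 0.59076437 -0.08944348  0.058     ]
 [ 0.5161052  -0.10712478  0.058     ]]
```

Emit:
{"name": "servo_tool", "arguments": {"series": "-1 0.1 0 4 0;-1 0.1 0 8 0;-1 0.1 0 12 0;-1 0.1 0 12.7 0;-1 0.1 0 12.7 0;-1 0.1 0 12.7 0"}}

```text
time: 2.32
tool_pos: [0.501, -0.0214, 0.075]
ee_rot: [3.141, -0.002, 0.215]
wrist_force: [0.8, 0.8, 0.3]
width: 0.0939
```

Emit:
{"name": "servo_tool", "arguments": {"series": "1 0 0 0.2 0;1 0 0 0.2 0;1 0 0 0.2 0;1 0 0 0.2 0;1 0 0 0.2 0;1 0 0 0.2 0;1 0 0 0.2 0;1 0 0 0.2 0"}}

```text
time: 2.98
tool_pos: [0.5002, -0.0208, 0.0715]
ee_rot: [3.142, 0.0, 0.216]
wrist_force: [1.4, -0.0, -0.0]
width: 0.044
```

Emit:
{"name": "servo_tool", "arguments": {"series": "1 0 0 0 0;1 0 0 0 0;1 0 0 0 0;1 0 0 0 0;1 0 0 0 0;1 0 0 0 0;1 0 0 0 0"}}

```text
time: 3.57
tool_pos: [0.5002, -0.0208, 0.0714]
ee_rot: [3.141, 0.0, 0.216]
wrist_force: [-0.8, -0.3, -0.4]
width: 0.0118
```

Run:
```python
from h import *
go(.492,-.2955,.2,-.04)
```

```text
t 3.6 at [ 0.5002 -0.0208  0.0714] yaw 0.216 | shift cm [ -6.68  26.66 -12.86] turn 0.256 w 0.0118 F [-0.8 -0.3 -0.4]
```

Emit:
{"name": "servo_tool", "arguments": {"series": "1 0 0 -1 0;1 0 0 -4 0;1 0 0 -8 0;1 0 0 -11 0;1 -0.5 2 -12.8 0.02;1 -1.2 5 -12.8 0.05;1 -2 8 -12.8 0.08;1 -2.8 11 -12.8 0.11;1 -3.5 14 -12.8 0.14;1 -4.2 17 -12.8 0.17;1 -5 20 -12.8 0.2;1 -5.7 23 -12.8 0.23;1 -6.3 25.3 -12.8 0.25;1 -6.7 26.7 -12.8 0.256;1 -6.7 26.7 -12.8 0.256;1 -6.7 26.7 -12.8 0.256"}}

```text
time: 4.9
tool_pos: [0.4916, -0.2957, 0.1989]
ee_rot: [-3.14, 0.001, -0.041]
wrist_force: [-1.2, 1.0, -4.1]
width: 0.0116
```

Run:
```python
from h import *
go(.492,-.2955,.0685,-.04)
C=cam('wrist');p,d=snapshot('wrist');save('w2',p)
```

```text
t 4.9 at [ 0.4916 -0.2957  0.1989] yaw -0.041 | shift cm [ 0.04 -0.02 13.04] turn -0.001 w 0.0116 F [-1.2  1.  -4.1]
```

View pics/w2.png

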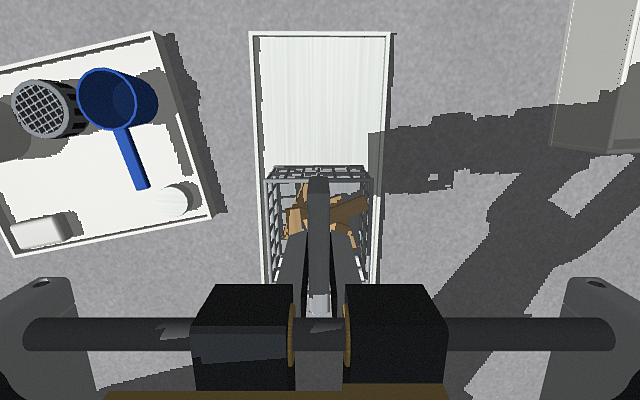

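The basket is held level over the tray and lines up with it (tray edges at u=250 and u=390).

Emit:
{"name": "servo_tool", "arguments": {"series": "1 0 0 4 0;1 0 0 8 0;1 0 0 11 0;1 0 0 12.4 0;1 0 0 13.1 0;1 0 0 13.1 0;-1 0 0 13.1 0;-1 0 0 13.1 0;-1 0 0 13.1 0;-1 0 0 13.1 0;-1 0 0 13.1 0;-1 0 0 13.1 0"}}

```text
time: 5.95
tool_pos: [0.4922, -0.2962, 0.0689]
ee_rot: [3.141, -0.001, -0.04]
wrist_force: [0.3, 0.3, 0.3]
width: 0.048
```

Run:
```python
from h import *
go(.562,.0675,.2,.18);go(.562,.0675,.2,-.04)
go(.57,-.1,.2,.18)
```

```text
t 6.0 at [ 0.4922 -0.2962  0.0689] yaw -0.040 | shift cm [  5.51 -36.62 -13.11] turn -0.220 w 0.0480 F [0.3 0.3 0.3]
t 6.0 at [ 0.4922 -0.2962  0.0689] yaw -0.040 | shift cm [  5.51 -36.62 -13.11] turn -0.000 w 0.0480 F [0.3 0.3 0.3]
t 6.0 at [ 0.4922 -0.2962  0.0689] yaw -0.040 | shift cm [  6.99 -19.92 -13.11] turn -0.220 w 0.0480 F [0.3 0.3 0.3]
```

Emit:
{"name": "servo_tool", "arguments": {"series": "-0.1 0 0 -4 0;-0.1 0 0 -8 0;-0.1 0 0 -11.5 0;-0.1 5.5 -36.6 -13.1 -0.22;-0.1 5.5 -36.6 -13.1 -0.22;-0.1 5.5 -36.6 -13.1 -0.22;-0.1 5.5 -36.6 -13.1 -0.22;-0.1 5.5 -36.6 -13.1 -0.22;-0.1 5.5 -36.6 -13.1 -0.22;-0.1 5.5 -36.6 -13.1 -0.22;-0.1 5.5 -36.6 -13.1 -0.22;-0.1 5.5 -36.6 -13.1 -0.22;-0.1 5.5 -36.6 -13.1 -0.22;-0.1 5.5 -36.6 -13.1 -0.22;-0.1 5.5 -36.6 -13.1 -0.22"}}

```text
time: 7.2
tool_pos: [0.5615, 0.0671, 0.1993]
ee_rot: [3.141, 0.0, 0.18]
wrist_force: [0.1, 0.5, 0.3]
width: 0.0513
```

Run:
```python
from h import *
go(.562,.0675,.072,.18)
C=cam('wrist');p,d=snapshot('wrist');save('w3',p)
```

```text
t 7.2 at [0.5615 0.0671 0.1993] yaw 0.180 | shift cm [ 0.06 -0.03 12.73] turn -0.000 w 0.0513 F [0.1 0.5 0.3]
```

View pics/w3.png

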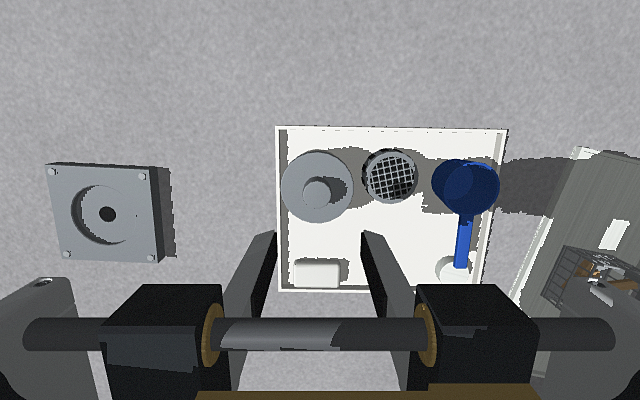

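The knob at (316,190) is centred between the fingers, so I'm going down on it.

Emit:
{"name": "servo_tool", "arguments": {"series": "-0.1 0 0 4 0;-0.1 0 0 8 0;-0.1 0 0 11 0;-0.1 0 0 12.7 0;-0.1 0 0 12.7 0;1 0 0 12.7 0;1 0 0 12.7 0;1 0 0 12.7 0;1 0 0 12.7 0;1 0 0 12.7 0;1 0 0 12.7 0;1 0 0 12.7 0"}}

```text
time: 8.25
tool_pos: [0.5619, 0.0677, 0.073]
ee_rot: [3.141, -0.001, 0.18]
wrist_force: [0.1, 0.8, 1.3]
width: 0.0278
```

Run:
```python
from h import *
go(.587,-.2995,.2,-.04)
go(.587,-.2995,.0685,-.04)
```

```text
t 8.2 at [0.5619 0.0677 0.073 ] yaw 0.180 | shift cm [ -4.11  36.57 -12.7 ] turn 0.220 w 0.0278 F [0.1 0.8 1.3]
t 8.2 at [0.5619 0.0677 0.073 ] yaw 0.180 | shift cm [-4.11 36.57  0.45] turn 0.220 w 0.0278 F [0.1 0.8 1.3]
```

Emit:
{"name": "servo_tool", "arguments": {"series": "1 0 0 -1 0;1 0 0 -4 0;1 0 0 -8 0;1 0 0 -11 0;1 -0.3 3 -12.7 0.02;1 -0.7 6 -12.7 0.04;1 -1 9 -12.7 0.06;1 -1.4 12 -12.7 0.08;1 -1.7 15.5 -12.7 0.1;1 -2.1 19 -12.7 0.12;1 -2.5 22.5 -12.7 0.14;1 -2.9 26 -12.7 0.16;1 -3.3 29.5 -12.7 0.18;1 -3.7 33 -12.7 0.2;1 -4 35.5 -12.7 0.22;1 -4.1 36.6 -12.7 0.22;1 -4.1 36.6 -12.7 0.22;1 -4.1 36.6 -12.7 0.22"}}

```text
time: 9.75
tool_pos: [0.5864, -0.2992, 0.1987]
ee_rot: [-3.14, 0.002, -0.04]
wrist_force: [-0.2, -0.5, -3.2]
width: 0.0275
```

Run:
```python
from h import *
go(.587,-.2995,.0690,-.04)
```

```text
t 9.8 at [ 0.5864 -0.2992  0.1987] yaw -0.040 | shift cm [ 0.06  0.03 12.97] turn -0.000 w 0.0275 F [-0.2 -0.5 -3.2]
```

Emit:
{"name": "servo_tool", "arguments": {"series": "1 0 0 4 0;1 0 0 8 0;1 0 0 11 0;1 0 0 12.3 0;1 0 0 13 0;1 0 0 13 0;0 0 0 13 0;0 0 0 13 0;0 0 0 13 0;0 0 0 13 0;0 0 0 9 0;0 0 0 5 0;0 0 0 1 0;0 0 0 0 0"}}

```text
time: 10.92
tool_pos: [0.5894, -0.3017, 0.2095]
ee_rot: [3.134, -0.013, -0.04]
wrist_force: [0.5, 0.1, 1.0]
width: 0.047
```

Run:
```python
from h import *
s=np.array([.588,-.0932])-.048*np.array([np.cos(.18),np.sin(.18)]);print(s)
go(*s,.2,.18)
```

```text
[ 0.5407755  -0.10179342]
t 10.9 at [ 0.5894 -0.3017  0.2095] yaw -0.040 | shift cm [ -5.67 -19.78   0.95] turn -0.220 w 0.0470 F [0.5 0.1 1. ]
```

Emit:
{"name": "servo_tool", "arguments": {"series": "0 -5.35 -19.5 0 -0.22;0 -5.35 -19.5 0 -0.22;0 -5.35 -19.5 0 -0.22;0 -5.35 -19.5 0 -0.22;0 -5.35 -19.5 0 -0.22;0 -5.35 -19.5 0 -0.22;0 -5.35 -19.5 0 -0.22;0 -5.35 -19.5 0 -0.22;0 -5.35 -19.5 0 -0.22"}}

```text
time: 11.67
tool_pos: [0.5414, -0.1042, 0.1995]
ee_rot: [3.141, -0.0, 0.178]
wrist_force: [0.5, -0.4, -0.5]
width: 0.0468
```

Run:
```python
from h import *
go(.541,-.1018,.036,.18)
C=cam('wrist');p,d=snapshot('wrist');save('w4',p)
```

```text
t 11.7 at [ 0.5414 -0.1042  0.1995] yaw 0.178 | shift cm [ 0.   -0.24 16.35] turn -0.002 w 0.0468 F [ 0.5 -0.4 -0.5]
```

View pics/w4.png

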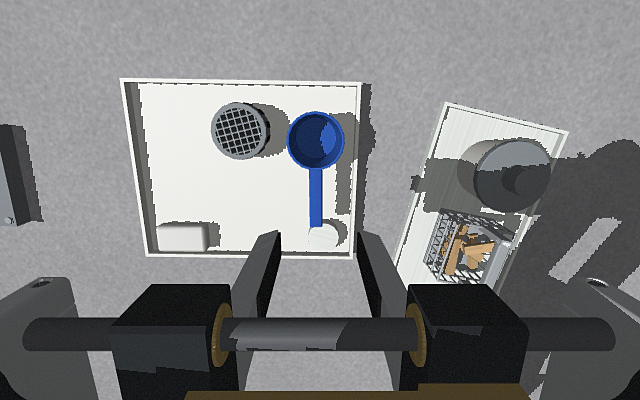

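The tub and basket stand on the tray. The scoop handle, centred at u=316, runs parallel to the tool x axis and needs a 2.4 mm shift.

Emit:
{"name": "servo_tool", "arguments": {"series": "0 0 -0.24 4 0;0 0 -0.24 8 0;0 0 -0.24 12 0;0 0 -0.24 15 0;0 0 -0.24 16.3 0;0 0 -0.24 16.3 0;1 0 -0.24 16.3 0;1 0 -0.24 16.3 0;1 0 -0.24 16.3 0;1 0 -0.24 16.3 0;1 0 -0.24 16.3 0;1 0 -0.24 16.3 0;1 0 -0.24 16.3 0;1 0 -0.24 16.3 0"}}

```text
time: 12.88
tool_pos: [0.5412, -0.1009, 0.0376]
ee_rot: [3.14, -0.001, 0.18]
wrist_force: [-1.0, -0.9, 3.8]
width: 0.0137
```

Run:
```python
from h import *
go(.349,-.290,.16,-.04)
```

```text
t 12.9 at [ 0.5412 -0.1009  0.0376] yaw 0.180 | shift cm [-22.29  15.17 -12.24] turn 0.220 w 0.0137 F [-1.  -0.9  3.8]
```

Emit:
{"name": "servo_tool", "arguments": {"series": "1 0 0 -1 0;1 0 0 -4 0;1 0 0 -8 0;1 0 0 -11 0;1 -2 1.3 -12.2 0.02;1 -4.5 3 -12.2 0.04;1 -7 4.7 -12.2 0.06;1 -9.5 6.4 -12.2 0.09;1 -12 8.1 -12.2 0.12;1 -14.5 9.8 -12.2 0.15;1 -17 11.5 -12.2 0.17;1 -19.5 13.2 -12.2 0.19;1 -21.3 14.5 -12.2 0.21;1 -22.3 15.2 -12.2 0.22;1 -22.3 15.2 -12.2 0.22;1 -22.3 15.2 -12.2 0.22"}}

```text
time: 14.22
tool_pos: [0.3483, -0.2899, 0.1586]
ee_rot: [-3.141, -0.0, -0.041]
wrist_force: [-0.8, 0.7, -0.2]
width: 0.0135
```

Run:
```python
from h import *
go(.349,-.290,.0335,-.04)
C=cam('wrist');p,d=snapshot('wrist');save('w5',p)
```

```text
t 14.2 at [ 0.3483 -0.2899  0.1586] yaw -0.041 | shift cm [7.000e-02 1.000e-02 1.251e+01] turn -0.001 w 0.0135 F [-0.8  0.7 -0.2]
```

View pics/w5.png

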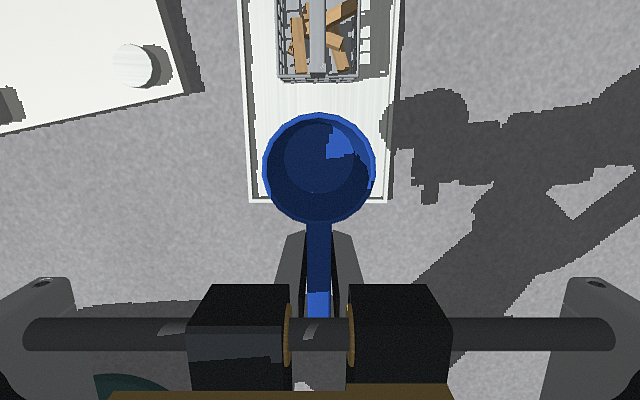

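The scoop is held level. Its cup, at (318,168), is above the near end of the tray and clear of the basket.

Emit:
{"name": "servo_tool", "arguments": {"series": "1 0 0 4 0;1 0 0 8 0;1 0 0 11 0;1 0 0 12 0;1 0 0 12.5 0;1 0 0 12.5 0;0 0 0 12.5 0;0 0 0 12.5 0;0 0 0 12.5 0;0 0 0 12.5 0;0 0 0 12.5 0;0 0 0 12.5 0"}}

```text
time: 15.27
tool_pos: [0.3486, -0.2901, 0.0337]
ee_rot: [3.141, -0.0, -0.04]
wrist_force: [-0.5, 0.5, -0.7]
width: 0.0466
```

Run:
```python
from h import *
go(.582,-.0107,.15,.18)
```

```text
t 15.3 at [ 0.3486 -0.2901  0.0337] yaw -0.040 | shift cm [ 22.2  -28.85 -11.63] turn -0.220 w 0.0466 F [-0.5  0.5 -0.7]
```

Emit:
{"name": "servo_tool", "arguments": {"series": "0 0 0 -4 0;0 0 0 -8 0;0 0 0 -11.6 0;-1 22.2 -28.8 -11.6 -0.22;-1 22.2 -28.8 -11.6 -0.22;-1 22.2 -28.8 -11.6 -0.22;-1 22.2 -28.8 -11.6 -0.22;-1 22.2 -28.8 -11.6 -0.22;-1 22.2 -28.8 -11.6 -0.22;-1 22.2 -28.8 -11.6 -0.22;-1 22.2 -28.8 -11.6 -0.22;-1 22.2 -28.8 -11.6 -0.22;-1 22.2 -28.8 -11.6 -0.22;-1 22.2 -28.8 -11.6 -0.22;-1 22.2 -28.8 -11.6 -0.22"}}

```text
time: 16.52
tool_pos: [0.5813, -0.0116, 0.1491]
ee_rot: [3.141, 0.001, 0.18]
wrist_force: [-0.4, -0.2, -0.1]
width: 0.0941
```

Run:
```python
from h import *
go(.582,-.0107,.021,.18)
C=cam('wrist');p,d=snapshot('wrist');save('w6',p)
q,d=snapshot('side');save('s6',q)
cv2.imwrite('pics/j6.png',np.hstack([p,q])[...,::-1][:, ::1]); 
a=cv2.resize(np.vstack([p,q]),(480,600));cv2.imwrite('pics/j6.png',a[...,::-1])
```

```text
t 16.5 at [ 0.5813 -0.0116  0.1491] yaw 0.180 | shift cm [ 0.09 -0.08 12.81] turn -0.000 w 0.0941 F [-0.4 -0.2 -0.1]
```

View pics/j6.png

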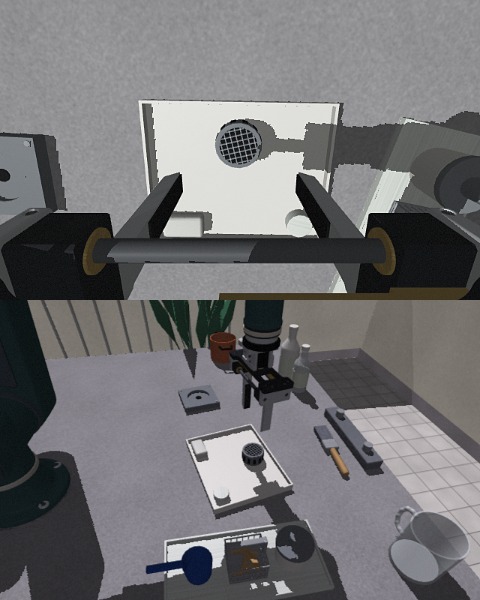

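All three stand upright on the tray, and the trap is midway between the open fingers. I'll grip it now.

Emit:
{"name": "servo_tool", "arguments": {"series": "-1 0.1 -0.1 4 0;-1 0.1 -0.1 8 0;-1 0.1 -0.1 11 0;-1 0.1 -0.1 12.8 0;-1 0.1 -0.1 12.8 0;-1 0.1 -0.1 12.8 0;1 0.1 -0.1 12.8 0;1 0.1 -0.1 12.8 0;1 0.1 -0.1 12.8 0;1 0.1 -0.1 12.8 0;1 0.1 -0.1 12.8 0;1 0.1 -0.1 12.8 0;1 0.1 -0.1 12.8 0;1 0.1 -0.1 12.8 0"}}

```text
time: 17.78
tool_pos: [0.5831, -0.01, 0.0222]
ee_rot: [3.141, -0.001, 0.18]
wrist_force: [-0.8, -0.3, 3.5]
width: 0.0587
```

Run:
```python
from h import *
go(.4715,.3135,.13,.18)
```

```text
t 17.8 at [ 0.5831 -0.01    0.0222] yaw 0.180 | shift cm [ -5.19 -33.83 -10.78] turn -0.000 w 0.0587 F [-0.8 -0.3  3.5]
```

Emit:
{"name": "servo_tool", "arguments": {"series": "1 0 0 -1 0;1 0 0 -4 0;1 0 0 -8 0;1 0 0 -10.8 0;1 -0.5 -3 -10.8 0;1 -1 -6.5 -10.8 0;1 -1.5 -10 -10.8 0;1 -2.1 -13.5 -10.8 0;1 -2.6 -17 -10.8 0;1 -3.1 -20.5 -10.8 0;1 -3.7 -24 -10.8 0;1 -4.2 -27.5 -10.8 0;1 -4.7 -31 -10.8 0;1 -5.2 -33.8 -10.8 0;1 -5.2 -33.8 -10.8 0;1 -5.2 -33.8 -10.8 0"}}

```text
time: 19.12
tool_pos: [0.4701, 0.3143, 0.1293]
ee_rot: [3.141, 0.001, 0.183]
wrist_force: [0.4, -0.5, -0.8]
width: 0.0584
```

Run:
```python
from h import *
go(.4715,.3135,.026,.18)
C=cam('wrist');p,d=snapshot('wrist');save('w7',p)
cv2.imwrite('pics/w7c.png',cv2.resize(p[60:300,180:460],None,fx=2,fy=2)[...,::-1])
```

```text
t 19.1 at [0.4701 0.3143 0.1293] yaw 0.183 | shift cm [ 0.12  0.11 10.33] turn 0.003 w 0.0584 F [ 0.4 -0.5 -0.8]
```

View pics/w7c.png

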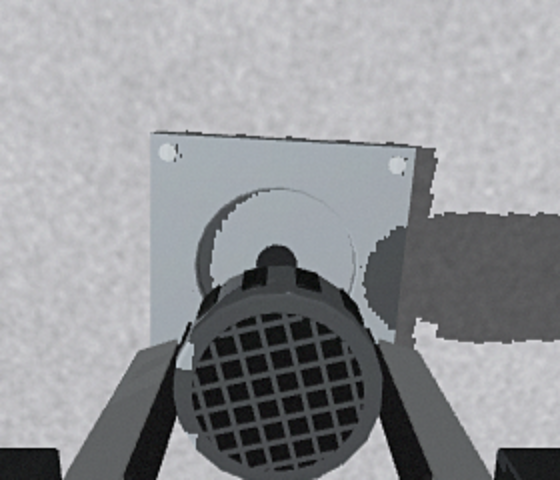

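Run:
```python
from h import *
C=cam('wrist')
px=lambda u,v:(180+u/2-.25,60+v/2-.25)
print('trap',plane('',[px(279,391)],.149,C),'rim lr',plane('',[px(175,391),px(382,391)],.149,C).tolist())
print('well L,R,top',plane('',[px(196,262),px(356,262),px(277,188)],.02,C))
print('seat back corners',plane('',[px(152,131),px(417,148)],.02,C))
```

```text
trap [[0.47310187 0.31298331 0.149     ]] rim lr [[0.46791444392640147, 0.3414764794078576, 0.149], [0.47824169284661855, 0.28475157747397917, 0.149]]
well L,R,top [[0.47028849 0.3520821  0.02      ]
 [0.48392371 0.27730859 0.02      ]
 [0.51170941 0.32053221 0.02      ]]
seat back corners [[0.526746   0.38025892 0.02      ]
 [0.54082212 0.26152513 0.02      ]]
```

Emit:
{"name": "servo_tool", "arguments": {"series": "1 0.12 0 3 0;1 0.12 0 6 0;1 0.12 0 8.5 0;1 0.12 0 9.5 0;1 0.12 0 10 0;1 0.12 0 10.3 0;1 0.12 0 10.3 0;1 0.12 0 10.3 0;-1 0.12 0 10.3 0;-1 0.12 0 10.3 0;-1 0.12 0 10.3 0;-1 0.12 0 10.3 0;-1 0.12 0 10.3 0;-1 0.12 0 10.3 0"}}

```text
time: 20.33
tool_pos: [0.4722, 0.3136, 0.0266]
ee_rot: [3.142, -0.0, 0.18]
wrist_force: [0.4, -0.9, -0.2]
width: 0.0929
```

Emit:
{"name": "servo_tool", "arguments": {"series": "-1 0 0 -4 0;-1 0 0 -8 0;-1 0 0 -12 0;-1 0 0 -15 0;-1 0 0 -15 0;-1 0 0 -15 0"}}

```text
time: 20.83
tool_pos: [0.4735, 0.3142, 0.1795]
ee_rot: [-3.14, -0.006, 0.18]
wrist_force: [-0.0, 0.3, -0.4]
width: 0.0943
```

Run:
```python
from h import *
go(.349,-.2901,.16,-.04)
C=cam('wrist');p,d=snapshot('wrist')
cv2.imwrite('pics/w8c.png',cv2.resize(p[60:300,180:460],None,fx=2,fy=2)[...,::-1])
```

```text
t 20.8 at [0.4735 0.3142 0.1795] yaw 0.180 | shift cm [-23.06  57.23   1.95] turn 0.220 w 0.0943 F [-0.   0.3 -0.4]
```

View pics/w8c.png

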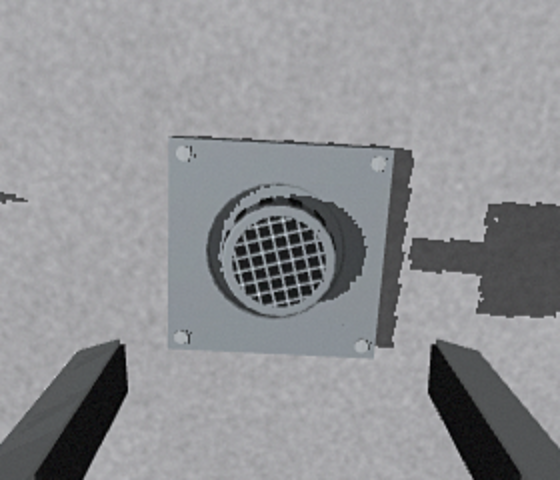

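Run:
```python
from h import *
C=cam('wrist')
px=lambda u,v:(180+u/2-.25,60+v/2-.25)
print('trap',plane('',[px(282,260)],.046,C))
s=plane('',[px(169,138),px(394,150),px(373,358),px(168,348)],.02,C);print('seat',s.mean(0))
w=plane('',[px(184,154),px(379,164),px(362,346),px(182,338)],.02,C);print('screws',w.mean(0))
```

```text
trap [[0.47505571 0.31150188 0.046     ]]
seat [0.47181871 0.31408691 0.02      ]
screws [0.47140965 0.31359965 0.02      ]
```

The trap sits in the well about 4 mm off centre, inside the 10 mm limit. The scoop goes back first.

Emit:
{"name": "servo_tool", "arguments": {"series": "0 -23 57.2 2 0.22;0 -23 57.2 2 0.22;0 -23 57.2 2 0.22;0 -23 57.2 2 0.22;0 -23 57.2 2 0.22;0 -23 57.2 2 0.22;0 -23 57.2 2 0.22;0 -23 57.2 2 0.22;0 -23 57.2 2 0.22;0 -23 57.2 2 0.22;0 -23 57.2 2 0.22;0 -23 57.2 2 0.22;0 -23 57.2 2 0.22;0 -23 57.2 2 0.22;0 -23 57.2 2 0.22;0 -23 57.2 2 0.22;0 -23 57.2 2 0.22;0 -23 57.2 2 0.22;0 -23 57.2 2 0.22;0 -23 57.2 2 0.22"}}

```text
time: 22.55
tool_pos: [0.3485, -0.289, 0.1561]
ee_rot: [-3.141, 0.0, -0.038]
wrist_force: [-0.1, -0.1, -0.3]
width: 0.0471
```

Run:
```python
from h import *
go(.3486,-.2901,.0337,-.04)
```

```text
t 22.6 at [ 0.3485 -0.289   0.1561] yaw -0.038 | shift cm [ 0.02  0.11 12.24] turn 0.002 w 0.0471 F [-0.1 -0.1 -0.3]
```

Emit:
{"name": "servo_tool", "arguments": {"series": "0 0 0.1 4 0;0 0 0.1 8 0;0 0 0.1 11 0;0 0 0.1 12.2 0;0 0 0.1 12.2 0;1 0 0.1 12.2 0;1 0 0.1 12.2 0;1 0 0.1 12.2 0;1 0 0.1 12.2 0;1 0 0.1 12.2 0;1 0 0.1 12.2 0;1 0 0.1 12.2 0;1 0 0.1 12.2 0"}}

```text
time: 23.63
tool_pos: [0.3485, -0.292, 0.0354]
ee_rot: [3.14, -0.001, -0.04]
wrist_force: [-1.0, 0.7, 4.2]
width: 0.0132
```

Run:
```python
from h import *
go(.5412,-.1012,.16,.18)
```

```text
t 23.6 at [ 0.3485 -0.292   0.0354] yaw -0.040 | shift cm [ 18.48 -19.84 -12.46] turn -0.220 w 0.0132 F [-1.   0.7  4.2]
```

Emit:
{"name": "servo_tool", "arguments": {"series": "1 0 0 -1 0;1 0 0 -4 0;1 0 0 -8 0;1 0 0 -12.5 0;1 2 -2 -12.5 -0.03;1 4 -4.3 -12.5 -0.06;1 6.2 -6.7 -12.5 -0.09;1 8.5 -9.1 -12.5 -0.12;1 10.8 -11.5 -12.5 -0.15;1 13 -13.9 -12.5 -0.18;1 15.2 -16.3 -12.5 -0.2;1 17.2 -18.5 -12.5 -0.22;1 18.5 -19.8 -12.5 -0.22;1 18.5 -19.8 -12.5 -0.22;1 18.5 -19.8 -12.5 -0.22"}}

```text
time: 24.88
tool_pos: [0.5408, -0.1005, 0.1591]
ee_rot: [-3.141, 0.002, 0.182]
wrist_force: [0.7, -0.9, 0.4]
width: 0.0137
```

Run:
```python
from h import *
go(.5412,-.1012,.0375,.18)
```

```text
t 24.9 at [ 0.5408 -0.1005  0.1591] yaw 0.182 | shift cm [ 0.02  0.08 12.16] turn 0.002 w 0.0137 F [ 0.7 -0.9  0.4]
```

Emit:
{"name": "servo_tool", "arguments": {"series": "1 0 0.05 4 0;1 0 0.05 8 0;1 0 0.05 10.8 0;1 0 0.05 11.6 0;1 0 0.05 12.2 0;1 0 0.05 12.2 0;0 0 0.05 12.2 0;0 0 0.05 12.2 0;0 0 0.05 12.2 0;0 0 0.05 12.2 0;0 0 0.05 12.2 0;0 0 0.05 12.2 0;0 0 0.05 8 0;0 0 0.05 4 0;0 0 0.05 -4 0;0 0 0.05 -4 0;0 0 0.05 -4 0;0 0 0.05 -4 0"}}

```text
time: 26.38
tool_pos: [0.5428, -0.1019, 0.2032]
ee_rot: [3.138, -0.007, 0.18]
wrist_force: [0.3, 0.3, -0.4]
width: 0.0466
```

Run:
```python
from h import *
go(.5868,-.2997,.2,-.04)
```

```text
t 26.4 at [ 0.5428 -0.1019  0.2032] yaw 0.180 | shift cm [ 0.79 20.25  0.32] turn 0.220 w 0.0466 F [ 0.3  0.3 -0.4]
```

Emit:
{"name": "servo_tool", "arguments": {"series": "0 0.9 20.2 0.1 0.22;0 0.9 20.2 0.1 0.22;0 0.9 20.2 0.1 0.22;0 0.9 20.2 0.1 0.22;0 0.9 20.2 0.1 0.22;0 0.9 20.2 0.1 0.22;0 0.9 20.2 0.1 0.22;0 0.9 20.2 0.1 0.22;0 0.9 20.2 0.1 0.22;0 0.9 20.2 0.1 0.22"}}

```text
time: 27.22
tool_pos: [0.586, -0.2969, 0.1986]
ee_rot: [-3.141, 0.0, -0.038]
wrist_force: [-0.4, 0.3, 0.8]
width: 0.0474
```

Run:
```python
from h import *
go(.5868,-.2997,.069,-.04)
C=cam('wrist');p,d=snapshot('wrist');save('w9',p)
```

```text
t 27.2 at [ 0.586  -0.2969  0.1986] yaw -0.038 | shift cm [ 0.09  0.28 12.96] turn 0.002 w 0.0474 F [-0.4  0.3  0.8]
```

View pics/w9.png

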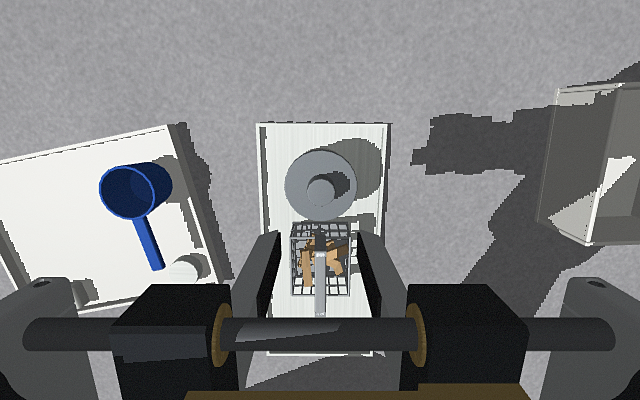

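The scoop stands on the shelf at (135,190). The tub's knob is at (320,190), in line with the fingers.

Emit:
{"name": "servo_tool", "arguments": {"series": "0 0.1 0.15 4 0;0 0.1 0.15 8 0;0 0.1 0.15 11 0;0 0.1 0.15 12.9 0;0 0.1 0.15 12.9 0;1 0.1 0.15 12.9 0;1 0.1 0.15 12.9 0;1 0.1 0.15 12.9 0;1 0.1 0.15 12.9 0;1 0.1 0.15 12.9 0;1 0.1 0.15 12.9 0;1 0.1 0.15 12.9 0"}}

```text
time: 28.27
tool_pos: [0.5876, -0.2998, 0.0708]
ee_rot: [-3.142, -0.002, -0.04]
wrist_force: [-0.1, 2.3, 5.5]
width: 0.0269
```

Run:
```python
from h import *
go(.5619,.0677,.2,.18)
```

```text
t 28.3 at [ 0.5876 -0.2998  0.0708] yaw -0.040 | shift cm [ -4.04 -36.62 -12.92] turn -0.220 w 0.0269 F [-0.1  2.3  5.5]
```

Emit:
{"name": "servo_tool", "arguments": {"series": "1 0 0 -1 0;1 0 0 -4 0;1 0 0 -8 0;1 0 0 -11 0;1 -0.3 -3 -13 -0.02;1 -0.7 -6 -13 -0.04;1 -1 -9 -13 -0.06;1 -1.4 -12 -13 -0.08;1 -1.7 -15.5 -13 -0.1;1 -2.1 -19 -13 -0.12;1 -2.5 -22.5 -13 -0.14;1 -2.9 -26 -13 -0.16;1 -3.3 -29.5 -13 -0.18;1 -3.7 -33 -13 -0.2;1 -4 -35.5 -13 -0.22;1 -4 -36.6 -13 -0.22;1 -4 -36.6 -13 -0.22;1 -4 -36.6 -13 -0.22"}}

```text
time: 29.77
tool_pos: [0.5617, 0.0662, 0.1988]
ee_rot: [3.14, 0.001, 0.18]
wrist_force: [0.4, -0.8, -3.0]
width: 0.0269
```

Run:
```python
from h import *
go(.5619,.0677,.073,.18)
```

```text
t 29.8 at [0.5617 0.0662 0.1988] yaw 0.180 | shift cm [ 0.05 -0.14 12.58] turn -0.000 w 0.0269 F [ 0.4 -0.8 -3. ]
```

Emit:
{"name": "servo_tool", "arguments": {"series": "1 0.05 -0.1 4 0;1 0.05 -0.1 8 0;1 0.05 -0.1 11 0;1 0.05 -0.1 12 0;1 0.05 -0.1 12.6 0;1 0.05 -0.1 12.6 0;0 0.05 -0.1 12.6 0;0 0.05 -0.1 12.6 0;0 0.05 -0.1 12.6 0;0 0.05 -0.1 12.6 0;0 0.05 -0.1 12.6 0;0 0.05 -0.1 9 0;0 0.05 -0.1 5 0;0 0.05 -0.1 1 0;0 0.05 -0.1 0 0;0 0.05 -0.1 0 0;0 0.05 -0.1 0 0"}}

```text
time: 31.18
tool_pos: [0.5622, 0.0682, 0.1997]
ee_rot: [3.141, -0.001, 0.18]
wrist_force: [-0.1, 0.3, -1.3]
width: 0.0471
```

Run:
```python
from h import *
go(.4925,-.296,.2,-.04)
```

```text
t 31.2 at [0.5622 0.0682 0.1997] yaw 0.180 | shift cm [-1.338e+01  3.459e+01 -3.000e-02] turn 0.220 w 0.0471 F [-0.1  0.3 -1.3]
```

Emit:
{"name": "servo_tool", "arguments": {"series": "0 -13.4 34.6 0 0.22;0 -13.4 34.6 0 0.22;0 -13.4 34.6 0 0.22;0 -13.4 34.6 0 0.22;0 -13.4 34.6 0 0.22;0 -13.4 34.6 0 0.22;0 -13.4 34.6 0 0.22;0 -13.4 34.6 0 0.22;0 -13.4 34.6 0 0.22;0 -13.4 34.6 0 0.22;0 -13.4 34.6 0 0.22;0 -13.4 34.6 0 0.22;0 -13.4 34.6 0 0.22;0 -13.4 34.6 0 0.22"}}

```text
time: 32.35
tool_pos: [0.4924, -0.2944, 0.1989]
ee_rot: [-3.141, 0.001, -0.038]
wrist_force: [-0.2, 0.3, -0.5]
width: 0.0467
```

Run:
```python
from h import *
go(.4922,-.296,.068,-.04)
```

```text
t 32.4 at [ 0.4924 -0.2944  0.1989] yaw -0.038 | shift cm [-1.000e-02  1.600e-01  1.309e+01] turn 0.002 w 0.0467 F [-0.2  0.3 -0.5]
```

Emit:
{"name": "servo_tool", "arguments": {"series": "0 0 0.1 4 0;0 0 0.1 8 0;0 0 0.1 11 0;0 0 0.1 13 0;0 0 0.1 13 0;1 0 0.1 13 0;1 0 0.1 13 0;1 0 0.1 13 0;1 0 0.1 13 0;1 0 0.1 13 0;1 0 0.1 13 0;1 0 0.1 13 0;1 0 0.1 13 0"}}

```text
time: 33.43
tool_pos: [0.4927, -0.297, 0.0708]
ee_rot: [3.142, -0.002, -0.04]
wrist_force: [0.1, 3.2, 5.4]
width: 0.0113
```

Run:
```python
from h import *
go(.5002,-.0208,.2,.216)
```

```text
t 33.4 at [ 0.4927 -0.297   0.0708] yaw -0.040 | shift cm [ -0.36 -27.63 -12.92] turn -0.256 w 0.0113 F [0.1 3.2 5.4]
```

Emit:
{"name": "servo_tool", "arguments": {"series": "1 0 0 -1 0;1 0 0 -4 0;1 0 0 -8 0;1 0 0 -11 0;1 0 -2 -13 -0.02;1 -0.1 -5 -13 -0.05;1 -0.1 -8 -13 -0.08;1 -0.1 -11 -13 -0.11;1 -0.2 -14 -13 -0.14;1 -0.2 -17 -13 -0.17;1 -0.3 -20 -13 -0.2;1 -0.3 -23 -13 -0.23;1 -0.3 -26 -13 -0.256;1 -0.4 -27.6 -13 -0.256;1 -0.4 -27.6 -13 -0.256;1 -0.4 -27.6 -13 -0.256"}}

```text
time: 34.77
tool_pos: [0.4986, -0.0211, 0.1987]
ee_rot: [3.141, 0.002, 0.217]
wrist_force: [0.1, -0.8, -3.9]
width: 0.0113
```

Run:
```python
from h import *
go(.5002,-.0208,.0715,.216)
C=cam('wrist');p,d=snapshot('wrist');save('w10',p)
```

```text
t 34.8 at [ 0.4986 -0.0211  0.1987] yaw 0.217 | shift cm [ 0.17  0.   12.72] turn 0.001 w 0.0113 F [ 0.1 -0.8 -3.9]
```

View pics/w10.png

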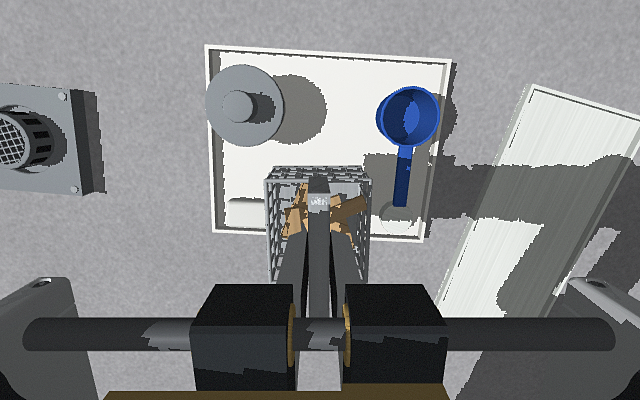

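The basket is held level. The tub (245,105) and scoop (410,115) are back in place, and the spot between them is free.

Emit:
{"name": "servo_tool", "arguments": {"series": "1 0.1 0 4 0;1 0.1 0 8 0;1 0.1 0 11 0;1 0.1 0 12 0;1 0.1 0 12.7 0;1 0.1 0 12.7 0;0 0.1 0 12.7 0;0 0.1 0 12.7 0;0 0.1 0 12.7 0;0 0.1 0 12.7 0;0 0.1 0 12.7 0;0 0.1 0 12.7 0;0 0.1 0 9 0;0 0.1 0 5 0;0 0.1 0 1 0;0 0.1 0 -2 0;0 0.1 0 -2 0;0 0.1 0 -2 0"}}

```text
time: 36.32
tool_pos: [0.5014, -0.0212, 0.222]
ee_rot: [3.139, -0.005, 0.216]
wrist_force: [0.5, 0.1, -0.9]
width: 0.047
```

Emit:
{"name": "servo_tool", "arguments": {"series": "0 -10 20 -3 0;0 -10 30 -3 0;0 -10 34 -3 0;0 -10 34 -3 0;0 -10 34 -3 0;0 -10 34 -3 0;0 -10 34 -3 0;0 -10 34 -3 0;0 -10 34 -3 0;0 -10 34 -3 0;0 -10 34 -3 0;0 -10 34 -3 0;0 -10 34 -3 0"}}

```text
time: 37.4
tool_pos: [0.4753, -0.3729, 0.2486]
ee_rot: [-3.14, 0.001, 0.217]
wrist_force: [0.4, -0.0, 0.5]
width: 0.0469
```

Run:
```python
from h import *
C=cam('top');im0=cv2.imread('pics/top0.png');p,d=snapshot('top');save('top1',p)
P=cloud(d,C);Z=P[...,2];Z0=np.load('top0.npy')[...,2];im=p[...,::-1]; v,u=np.mgrid[:400,:640]
box=lambda a,b,c,d:(u>=a)&(u<=b)&(v>=c)&(v<=d)
def cen(m,z):
    cs,_=cv2.findContours(m.astype(np.uint8),0,2);(x,y),r=cv2.minEnclosingCircle(max(cs,key=cv2.contourArea));return plane('top',[x,y],z,C)[0,:2].round(4),round(r,1)
def blue(i):
    h=cv2.cvtColor(np.ascontiguousarray(i),cv2.COLOR_BGR2HSV);return (h[...,0]>105)&(h[...,0]<130)&(h[...,1]>150)&box(350,420,140,230)
for i,z in((im0,Z0),(im,Z)):
    print('lid',cen(box(260,325,145,210)&(z>.06)&(z<.083),.068),'scoop',cen(blue(i),.058),'basket',cen(box(315,372,188,240)&(z>.045)&(u<367),.059),'bar',cen(box(315,372,188,240)&(z>.088),.096))
print('trap',cen(box(150,195,200,248)&(Z>.036)&(Z<.06),.046),'max tilt proxy z',np.ptp(Z[box(270,285,170,190)]))
h=lambda i:cv2.resize(i[125:270,125:420],None,fx=2,fy=2)
cv2.imwrite('pics/cmp.png',np.vstack([h(im0),h(np.ascontiguousarray(im))])); go(.5,0,.2,.2)
```

```text
lid (array([0.5616, 0.0683]), 19.6) scoop (array([ 0.5568, -0.0974]), 30.6) basket (array([ 0.4993, -0.0215]), 26.1) bar (array([ 0.4987, -0.0206]), 20.7)
lid (array([0.562 , 0.0653]), 19.7) scoop (array([ 0.5565, -0.1002]), 30.7) basket (array([ 0.4977, -0.024 ]), 26.2) bar (array([ 0.4979, -0.0242]), 20.6)
trap (array([0.4707, 0.3105]), 16.2) max tilt proxy z 1.0060043152073648
t 37.5 at [ 0.4755 -0.3729  0.2491] yaw 0.218 | shift cm [ 10.45 -35.88   4.91] turn 0.018 w 0.0471 F [ 0.2 -0.2 -0.4]
```

View pics/cmp.png

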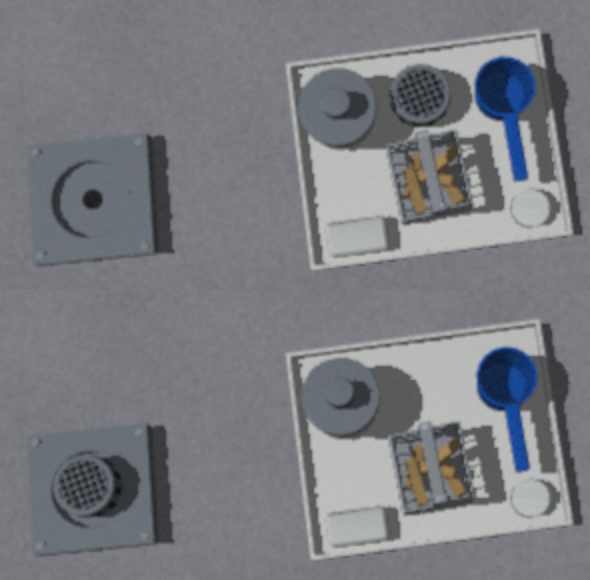

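Everything is in place and upright. Shifts are 3–4 mm at most, and the soap and tin look unmoved. I'm handing the job in.

```bash
python3 -c "
from bench import robot
print(robot.close_job())"
```

```text
the job is handed in; nothing more can be done
None
```

The job is done and handed in after about 37 s of robot time. I moved the basket, tub and scoop to the side tray, set the lint trap in the well of the seat, then returned the scoop, tub and basket to their spots on the shelf.

**Last checks, top camera before and after:**
- **Returned items:** the tub, scoop and basket each stand upright, 3–4 mm at most from where they started (limit 15 mm).
- **Trap:** it stands upright in the well, about 3 mm off centre by the top view and about 4 mm by the wrist view (limit 10 mm).
- **Soap and tin:** they look unmoved in the before and after pictures. I did not measure them again.
- **Arm:** it is clear of everything.

**What disagreed or failed:**
- The wrist camera read positions about 3 mm further in x than the top camera, so I used the top camera's figures as the reference.
- A rough tilt check from the depth image gave a meaningless number because of depth noise, so I judged uprightness by eye from the pictures.

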